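# Load a roll of blocking pads on the dispenser

## Task

Load the pad dispenser with the full roll, the fatter of the two: swing its hold-down lever up and back out of the way, lower the roll gently over the spindle (do not let it drop) until it sits flat on the base, core end up, then swing the lever back down until its pad rests on top of the core. Leave the part-used roll and everything else on the bench where they are, and let go of everything at the end.

Things in the scene. Friction and masses are not known exactly. Their poses are not given: they have to be found in the camera images.
- dispenser: Pad dispenser, fixed (place and yaw differ each time). White base plate 120 mm (local x) by 220 mm (local y -65 to +155 mm), 12 mm thick. Origin: on the spindle's axis at the bench surface, the plate's underside; z up. Grey hinge head, 50 mm wide and 120 mm high, at local y = +115 mm.
- spindle_tip (a point): Top of the dispenser's upright steel spindle, 79 mm above the bench, straight above the dispenser's origin. The spindle is 24 mm in diameter, cylindrical from 12 mm (plate's top) to 64 mm above the bench, then tapers to a 10 mm tip.
- hold_lever (a joint): Lever angle (rad). 0: level, reaching from the hinge over the spindle towards local -y, as it lies when resting on the core of a roll that is home. Grows as it swings up; 1.57 is upright; stops at 2.0 (leaning back) and -0.12. Friction holds it where it is left; its end moves with 1 to 2 N.
- lever_hinge (a point): Middle of the lever's hinge axis, which runs along the dispenser's local x: local x 0, y +115, z 108 mm in the dispenser's frame.
- lever_grip (a point): Middle of the lever's handle, 175 mm from the hinge along the lever (level: local x 0, y -60, z 112 mm of the dispenser). Grey handle 13 mm wide (along local x), 13 mm thick, ending 196 mm from the hinge. Between, an aluminium bar 14 mm wide with, 115 mm from the hinge, a black pad 44 mm across below it, underside 10 mm below the hinge axis when level.
- roll_full: The full roll, loose, standing on the bench: white wound drum 90 mm in diameter and 48 mm high, on a brown cardboard core tube that runs through it and sticks out 38 mm at the top (86 mm high in all). Core 38 mm outside, bore 29 mm through the whole height. Origin: on its axis, at its underside; z up along the axis. About 0.24 kg.
- roll_part: The part-used roll, loose, to be left alone: as the full roll with the same core and height, but its drum is only 56 mm in diameter. Origin: on its axis, at its underside.
- lens_blank: Pale translucent round lens blank lying on the bench, 70 mm in diameter, 12 mm thick; to be left alone. Origin: centre of its underside.
- screwdriver: Black-handled screwdriver lying on the bench, 170 mm long, along its local x; to be left alone.
- glasses_case: Black spectacle case lying on the bench, 62 x 160 x 38 mm; to be left alone. Origin: centre of its underside.
- cleaner: White bottle of lens cleaner, 44 mm in diameter, 120 mm high, standing on the bench; to be left alone. Origin: centre of its underside.
- dish: White dish, 120 mm in diameter, 45 mm high, standing on a 12 mm wooden board; to be left alone. Origin: centre of its underside.
Mind the look-alikes: they are no part of the job. Leave any black or pink look-alike of the roll_full alone.

How it is judged (in metres and radians):
On the way, in this order (a step that is already met when the one before it is completed fails the run):
1. the hold-down lever is swung up (past 1.1 rad) (value of joint hold_lever above 1.1 rad), for 0.2 s.
2. the full roll sits home on the spindle, flat on the base, with the lever still up (past 0.7 rad) (horizontal distance between roll_full and dispenser below 0.006 m and z of roll_full in the frame of dispenser between 0.008 and 0.0155 m and angle between roll_full's own z axis and vertical below 0.06 rad and value of joint hold_lever above 0.7 rad), for 0.2 s.
At the end, for the whole second after the job is handed in: Full roll on the base, core end up, tilt under 0.06 rad, axis within 6 mm of the spindle's, underside within 3.5 mm of the plate's top, at rest; lever on its core (joint -0.05 to 0.045 rad); the part-used roll and all other loose things within 30 mm of their starts (horizontal distance between roll_full and dispenser below 0.006 m and z of roll_full in the frame of dispenser between 0.008 and 0.0155 m and angle between roll_full's own z axis and vertical below 0.06 rad and value of joint hold_lever between -0.05 and 0.045 rad and linear speed of roll_full below 0.02 m/s and distance of each of roll_part, lens_blank, screwdriver, glasses_case, cleaner, dish from where it was at the start of the episode below 0.03 m); the robot touches nothing.
It fails at once if the part-used roll is displaced by more than 30 mm (distance of roll_part from where it was at the start of the episode above 0.03 m).
It fails at once if another loose thing on the bench is displaced by more than 30 mm (distance of any of lens_blank, screwdriver, glasses_case, cleaner, dish from where it was at the start of the episode above 0.03 m).
It fails at once if the full roll drops down the spindle (faster than 0.5 m/s) instead of being lowered (linear speed of roll_full above 0.5 m/s and horizontal distance between roll_full and dispenser below 0.012 m and z of roll_full in the frame of dispenser below 0.075 m).
It also fails if it takes over 72 s, if anything falls off the work surface, if the arm or the gripper's body presses on something with over 40 N, if the wrist force passes 120 N, or if a joint passes its speed limit or range.

## Robot

A 6-joint arm with a two-finger parallel gripper is mounted at the origin on the work surface. World frame = base frame: x ahead of the robot, y to its left, z up, the work surface at z = 0. Lengths are in mm, angles in degrees, forces in N, time in s.
With the tool pointing down it reaches from about 350 to 850 mm from the base axis. Payload 8.1 kg.
Tool frame: the origin (TCP) lies at the very end of the fingers, on their centre line; the grasp point (between the pads) lies 19 mm behind it (pinch_z is the z of the grasp point in the tool frame, in mm); z points along the fingers, y is the direction in which the jaws open and shut (so a half turn about z gives the same grasp; the last joint's range is limited). The gripper opens to 85 mm and grips with 20 to 120 N. Pads are 22 mm wide; open, the fingers measure 114 mm over their backs; the gripper's body (76 mm by 85 mm) begins 54 mm behind the grasp point. The pads swing forward as they close: fully open they stand 13 mm farther back than shut.
Start: joints at [72.456, 7.471, 85.268, -0, 87.261, -4.893], TCP at [131.384, 585.443, 231.292] pointing down, gripper open.
Joint ranges: [-169.43, 169.43], [-51.17, 129.36], [1.28, 143.12], [-76.62, 256.62], [0, 156.53], [-152.29, 152.29]. Speed limits (degrees/s): [136.94, 136.94, 159.86, 180, 180, 180].

## Interface

Orientations are given as [roll, pitch, yaw] about the fixed x, y, z axes, in that order (R = Rz(yaw) Ry(pitch) Rx(roll)).
In Python, from bench import * gives the robot as it stands.
- The arm moves only by the shell command python3 -m creep 'ROWS' [FORCE]. ROWS is a JSON object of lists of equal length, an entry for each row: "translation": the shift along the tool's x, y, z in mm, a list of three; "rotation": the turn, a rotation vector about the tool's x, y, z in rad, a list of three; "claw": the finger opening in mm, from 0 to 85.4. In form: {"translation": [[dx, dy, dz], ...], "rotation": [[ax, ay, az], ...], "claw": [claw, ...]}. A call has 1 to 10 rows; each row shifts and turns the commanded pose from where the row before left it, along the tool's axes as they then stand; what a row does not reach is not made up. A row lasts 1/10 s, in which the tool goes at most 50 mm and 8.59 degrees, less where a joint would pass 70% of its speed; a pose out of reach is approached as far as the arm can. A call is refused whole if a number of a shift passes 50 or a number of a turn 0.15, either way. A call with a gripper value outside its range is refused whole. The fingers move at their own pace and stop on an object; FORCE is the grip in N (left out, the last holds). Time passes only in rows, so rows that do not move let the fingers close. It gives the time, the measured TCP pose, the force and the opening at its end, in the units of the state.
- sense(): the state, without advancing time (a new reading comes with each control period).
- snapshot(name): name is "scene" or "top" or "wrist"; returns a dict with "frame" (384x512x3 uint8, red, green, blue), "intrinsics" (3x3 intrinsics, pixels), "dist" ([k1, k2, p1, p2, k3] as OpenCV has them; the pictures are not rectified), "extrinsics" (4x4, takes a point from camera to world coordinates). Camera axes: x right, y up, looking along -z (the intrinsics and any distortion apply to the point x, -y, -z); pixel columns grow to the right and rows downward; lengths in mm; the calibration is good to about 2 mm. A picture is of the moment at which its call begins. There is no depth.
- hand_in(): hands the job in, once; it reports no verdict.
The state is a dict: "time": time; "joint_pos": joint angles; "qd": joint speeds; "joint_efforts": joint torques, N m; "tool_pos": TCP position; "tcp_rot": TCP orientation; "ft_force": force on the tool from outside, world axes, zero at the start; "wrist_torque": the same for the moment, N m; "finger_gap": finger opening in mm.
Only numpy, scipy, OpenCV 4.12 (cv2) and the standard library are available. Lean on these libraries where they do the work, as an engineer would, in place of code of your own. Each camera call takes 0.05 s, during which the arm holds its last target.

## Working session

There is one attempt and no reset: what is moved stays moved. The work goes in short steps, Python scripts to look and compute and a shell command to move; the robot and the scene stay as the last step left them, time stands still between calls to the robot, and variables do not carry over. Pictures are saved under pics/ and viewed, and the job is handed in when it is done.

```bash
ls; mkdir -p pics
python3 - <<'E'
from bench import *
import cv2
print(sense())
for n in ["scene","top","wrist"]:
    s=snapshot(n); cv2.imwrite(f"pics/{n}0.png",s["frame"][:,:,::-1]); print(n,s["intrinsics"],s["dist"],s["extrinsics"])
E
```

```text
pics
{'time': 0.0, 'joint_pos': array([ 7.24576817e+01,  7.51553802e+00,  8.53319699e+01, -1.48460460e-03,
        8.72629451e+01, -4.89168519e+00]), 'qd': array([ 0.03141323,  0.13329092, -0.04907798, -0.06210568,  0.07403386,
       -0.00159492]), 'joint_efforts': array([ 2.48702614e-03, -5.69377434e+01, -5.00566506e+01, -4.65847836e-05,
        1.46564492e-02,  4.85863211e-06]), 'tool_pos': array([131.2011764 , 584.88469491, 230.21418773]), 'tcp_rot': array([-1.79889823e+02, -7.94120967e-03,  1.67349432e+02]), 'ft_force': array([ 0.02051174, -0.61584931,  0.674753  ]), 'wrist_torque': array([-0.0389212 ,  0.00345195, -0.00597787]), 'finger_gap': 85.21861838010774}
scene [[491.38415609   0.         253.9837801 ]
 [  0.         491.38415609 186.94627044]
 [  0.           0.           1.        ]] [0.04075012 0.         0.         0.         0.        ] [[-1.00174203e-01 -8.51448249e-01  5.14782487e-01  1.31125774e+03]
 [ 9.94956643e-01 -8.83954060e-02  4.74081302e-02  1.42556933e+02]
 [ 5.13883743e-03  5.16935327e-01  8.56009031e-01  1.31906376e+03]
 [ 0.00000000e+00  0.00000000e+00
[... 240 characters left out ...]
1 -7.24898916e-02  4.63277528e+02]
 [-9.99804778e-01 -1.91633647e-02  4.81365508e-03  5.12054009e+01]
 [ 3.41092670e-03  7.25694236e-02  9.97357531e-01  1.44020247e+03]
 [ 0.00000000e+00  0.00000000e+00  0.00000000e+00  1.00000000e+00]]
wrist [[271.21097269   0.         253.47044649]
 [  0.         271.21097269 190.97662811]
 [  0.           0.           1.        ]] [-0.05104541  0.          0.          0.          0.        ] [[ 2.18625187e-01 -9.24293884e-01 -3.12863937e-01  5.21797776e+01]
 [ 9.75808072e-01  2.06663214e-01  7.13366869e-02  6.03867882e+02]
 [-1.27859653e-03 -3.20891152e-01  9.47115217e-01  3.73185590e+02]
 [ 0.00000000e+00  0.00000000e+00  0.00000000e+00  1.00000000e+00]]
```

View pics/scene0.png

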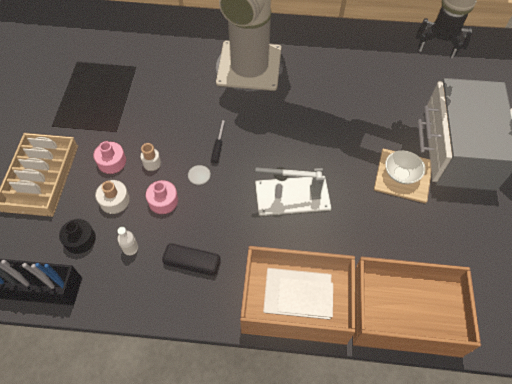

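View pics/top0.png

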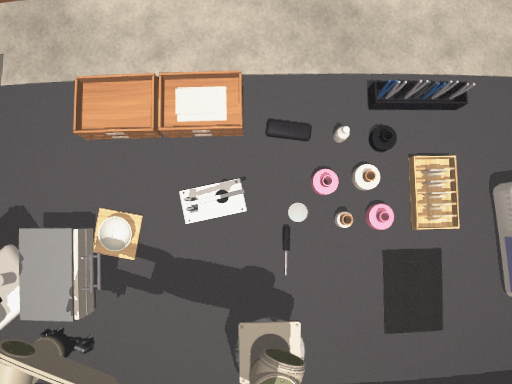

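View pics/wrist0.png

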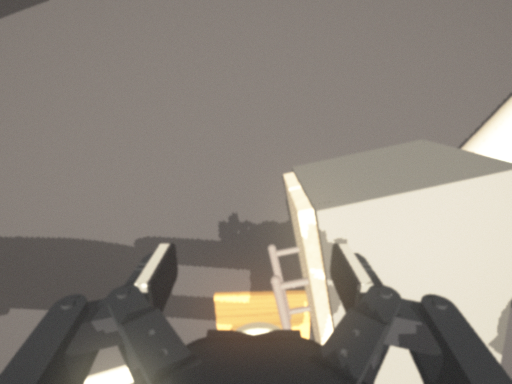

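The dispenser is near scene (292,193) and top (212,200). There are five roll-like things, listed with top-view pixels:
- White and wide: (367,177). This fits the full roll.
- White and narrow: (345,219). This is the part-used roll.
- Pink: (325,181) and (380,216).
- Black: (382,137).

I'll enlarge to confirm.

```bash
cat > h.py <<'E'
from bench import *
import cv2, numpy as np
def ray(s,uv):
    uv=np.array(uv,float).reshape(-1,1,2)
    p=cv2.undistortPoints(uv,np.array(s["intrinsics"]),np.array(s["dist"])).reshape(-1,2)
    E=np.array(s["extrinsics"])
    d=np.c_[p[:,0],-p[:,1],-np.ones(len(p))]@E[:3,:3].T
    return E[:3,3],d
def onz(s,uv,z):
    o,d=ray(s,uv); return o+d*((z-o[2])/d[:,2])[:,None]
def tri(s1,uv1,s2,uv2):
    A=np.zeros((3,3));b=np.zeros(3);L=[]
    for s,uv in((s1,uv1),(s2,uv2)):
        o,d=ray(s,uv);d=d[0]/np.linalg.norm(d[0]);P=np.eye(3)-np.outer(d,d);A+=P;b+=P@o;L.append((P,o))
    x=np.linalg.solve(A,b);return x,[np.linalg.norm(P@(x-o)) for P,o in L]
def proj(s,X):
    E=np.array(s["extrinsics"]);c=(np.atleast_2d(X)-E[:3,3])@E[:3,:3];c=c*[1,-1,-1]
    return cv2.projectPoints(c.reshape(-1,1,3),np.zeros(3),np.zeros(3),np.array(s["intrinsics"]),np.array(s["dist"]))[0].reshape(-1,2)
def crop(s,x0,y0,w,h,k,name):
    im=cv2.resize(s["frame"][y0:y0+h,x0:x0+w],None,fx=k,fy=k,interpolation=cv2.INTER_CUBIC)
    cv2.imwrite("pics/"+name,im[:,:,::-1])
E
python3 - <<'E'
from h import *
t=snapshot("top");s=snapshot("scene")
crop(t,300,110,110,130,4,"rolls_t.png")
crop(t,170,165,100,70,7,"disp_t.png")
crop(s,240,150,110,75,7,"disp_s.png")
crop(s,50,130,140,130,4,"rolls_s.png")
E
```

```text
(no output)
```

View pics/rolls_t.png

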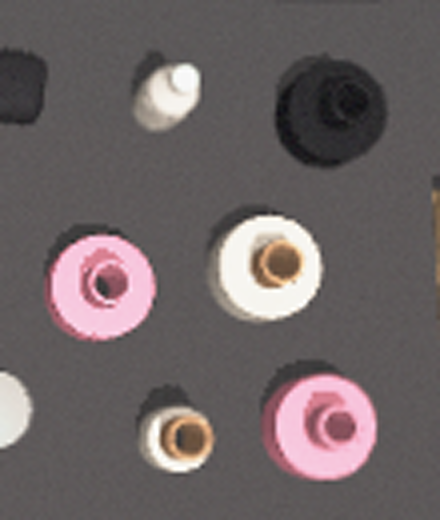

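View pics/disp_t.png

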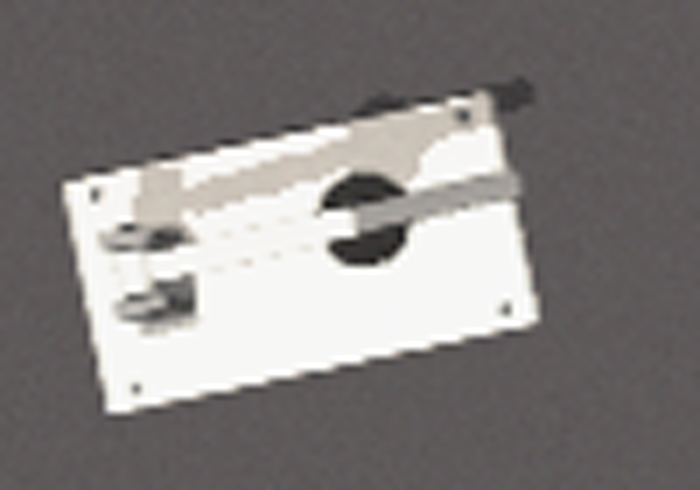

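View pics/disp_s.png

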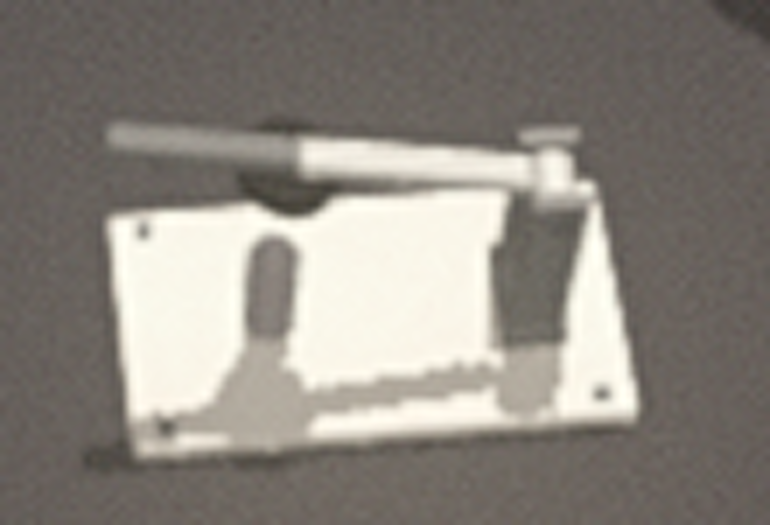

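View pics/rolls_s.png

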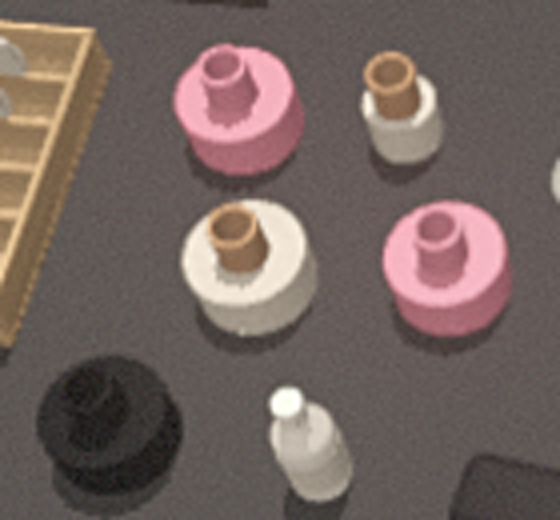

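```bash
cat > m.py <<'E'
from h import *
t=snapshot("top");s=snapshot("scene")
def K(c,k,o): return np.array(c,float)/k+np.array(o)-0.5+0.5/k
ct=K([(68,185),(487,95),(538,322),(108,412)],7,(170,165))
cs=K([(597,185),(108,218),(130,440),(637,408)],7,(240,150)) # scene
Pt=onz(t,ct,12); Ps=onz(s,cs,12)
for nm,P in(("top",Pt),("scene",Ps)):
    print(nm,P[:,:2].round(1).tolist()); print([round(np.linalg.norm(P[i]-P[(i+1)%4]),1) for i in range(4)])
def org(P,head):
    # head: indices of the two corners at the hinge end, others front
    h=P[head].mean(0); f=P[[i for i in range(4) if i not in head]].mean(0)
    d=(h-f)/np.linalg.norm(h-f); c=(h+f)/2
    o=c-45*d
    return o[:2],np.degrees(np.arctan2(d[1],d[0]))
print(org(Pt,[0,3]),org(Ps,[0,3]))
# roll
for nm,S,roi in(("top",t,(300,110,110,130)),("scene",s,(50,130,140,130))):
    x,y,w,h=roi; f=S["frame"][y:y+h,x:x+w]; hsv=cv2.cvtColor(f,cv2.COLOR_RGB2HSV)
    m=cv2.inRange(hsv,(5,80,60),(22,255,255))
    n,l,st,ce=cv2.connectedComponentsWithStats(m)
    print(nm,[(st[i].tolist(),(ce[i]+[x,y]).round(1).tolist()) for i in range(1,n) if st[i,4]>20])
    m=cv2.inRange(hsv,(0,0,150),(180,50,255))
    n,l,st,ce=cv2.connectedComponentsWithStats(m)
    print(nm,'white',[(st[i].tolist(),(ce[i]+[x,y]).round(1).tolist()) for i in range(1,n) if st[i,4]>20])
# core top ring
a=K([(281,262)],4,(300,110));b=K([(236,226)],4,(50,130))
print("full core z86",onz(t,a,86),onz(s,b,86),tri(t,a,s,b))
a2=K([(187,437)],4,(300,110));b2=K([(392,75)],4,(50,130))
print("part",onz(t,a2,86),onz(s,b2,86),tri(t,a2,s,b2))
# lever tip of handle
a=K([(515,185)],7,(170,165));b=K([(112,135)],7,(240,150))
print("lever end",tri(t,a,s,b))
# spindle
E
python3 m.py
```

```text
top [[573.9, 307.7], [615.4, 95.2], [500.5, 71.5], [459.2, 288.4]]
[np.float64(216.6), np.float64(117.3), np.float64(220.8), np.float64(116.3)]
scene [[462.1, 288.2], [502.2, 71.0], [613.2, 91.6], [574.9, 308.3]]
[np.float64(220.8), np.float64(112.8), np.float64(220.1), np.float64(114.6)]
(array([545.75550225, 146.50363519]), np.float64(100.90116821595291)) (array([546.09147807, 145.51386464]), np.float64(100.24202183349963))
top [([108, 48, 2, 23, 25], [408.9, 168.2]), ([63, 60, 13, 12, 112], [368.8, 175.7]), ([40, 104, 13, 11, 108], [346.2, 219.0])]
top white [([35, 16, 15, 16, 178], [342.2, 133.5]), ([54, 54, 27, 26, 431], [366.1, 177.1]), ([14, 62, 23, 22, 195], [323.2, 185.6]), ([0, 93, 8, 19, 116], [302.8, 212.0]), ([36, 102, 16, 16, 95], [341.5, 220.2]), ([70, 105, 16, 14, 59], [375.4, 222.7])]
scene [([0, 5, 28, 82, 1288], [59.9, 167.0]), ([91, 13, 14, 17, 179], [147.8, 150.7]), ([52, 51, 15, 17, 187], [108.8, 189.1])]
scene white [([0, 9, 7, 10, 37], [52.1, 144.2]), ([90, 19, 19, 21, 197], [150.7, 161.3]), ([45, 50, 32, 34, 591], [111.9, 197.8]), ([67, 97, 20, 28, 356], [125.9, 240.5])]
full core z86 [[ 609.79854608 -349.76677042   86.        ]] [[ 610.75152164 -348.04135085   86.        ]] (array([ 609.83865176, -349.46120875,   84.42665123]), [np.float64(0.7473534362204632), np.float64(0.7473534362204429)])
part [[ 463.816757   -263.64058872   86.        ]] [[ 465.93448946 -263.95806777   86.        ]] (array([ 463.85871656, -264.6492776 ,   82.96465152]), [np.float64(0.2979095634248266), np.float64(0.2979095634247648)])
lever end (array([558.21065371,  77.85375557, 165.78508611]), [np.float64(0.6807169616728438), np.float64(0.6807169616728341)])
```

The crop confirms it. The full roll is white and wide with a brown core, at top (367,177), crop (270,268), placed at about (610,-349). The narrow white one at about (464,-264) is the part-used roll, and the pink and black ones are decoys.

The two views agree on the dispenser:
- Origin about (546,146), yaw about 10.6°.
- The plate sides measure about 220 × 115, as they should.
- The lever stands at about 0.28 rad.

I'll move clear of the cabinet first.

```bash
python3 -m creep '{"translation":[[-9,-24,-1],[-9,-24,-1],[-9,-24,0],[-9,-24,0],[-9,-24,0],[-9,-24,0],[-9,-24,0],[-9,-20,0]],"rotation":[[0,0,0],[0,0,0],[0,0,0],[0,0,0],[0,0,0],[0,0,0],[0,0,0],[0,0,0]],"claw":[85,85,85,85,85,85,85,85]}' 20
python3 -m creep '{"translation":[[0,0,0],[0,0,0],[0,0,0],[0,0,0],[0,0,0],[0,0,0],[0,0,0],[0,0,0],[0,0,0]],"rotation":[[0,0,0.14],[0,0,0.14],[0,0,0.14],[0,0,0.14],[0,0,0.14],[0,0,0.14],[0,0,0.14],[0,0,0.14],[0,0,0.045]],"claw":[50,50,50,50,50,50,50,50,50]}'
```

```text
time: 1.15
tool_pos: [160.4, 385.1, 233.3]
tcp_rot: [180.0, 0.0, 167.4]
ft_force: [0.2, -0.6, 0.2]
finger_gap: 85.2
time: 2.05
tool_pos: [160.5, 386.2, 233.4]
tcp_rot: [180.0, -0.0, 100.3]
ft_force: [-0.9, -0.1, -0.3]
finger_gap: 49.7
```

```bash
python3 -m creep '{"translation":[[-24,22,0],[-24,22,0],[-24,22,0],[-24,22,0],[-24,22,0],[-24,22,0],[-24,22,0],[-24,22,0],[-24,22,0],[-24,22,0]],"rotation":[[0,0,0],[0,0,0],[0,0,0],[0,0,0],[0,0,0],[0,0,0],[0,0,0],[0,0,0],[0,0,0],[0,0,0]],"claw":[50,50,50,50,50,50,50,50,50,50]}'
python3 -m creep '{"translation":[[-24,23,0],[-24,23,0],[-24,23,0],[-24,23,0],[-22,23,0],[0,0,0]],"rotation":[[0,0,0],[0,0,0],[0,0,0],[0,0,0],[0,0,0],[0,0,0]],"claw":[50,50,50,50,50,50]}'
python3 - <<'E'
from h import *
st=sense();print(st["tool_pos"],st["tcp_rot"],st["joint_pos"].round(1))
for n in("wrist","scene"):
    s=snapshot(n);cv2.imwrite(f"pics/{n}1.png",s["frame"][:,:,::-1])
E
```

```text
time: 3.05
tool_pos: [421.9, 189.8, 233.5]
tcp_rot: [180.0, -0.0, 100.6]
ft_force: [-0.6, 0.2, 1.5]
finger_gap: 49.9
time: 3.65
tool_pos: [557.7, 93.5, 232.7]
tcp_rot: [180.0, 0.1, 100.4]
ft_force: [-1.2, -0.4, -0.1]
finger_gap: 49.8
[557.74169849  93.48384613 232.73574175] [1.79999717e+02 5.24307874e-02 1.00434687e+02] [ 4.4  2.1 90.8 -0.1 87.1 -6.1]
```

View pics/wrist1.png

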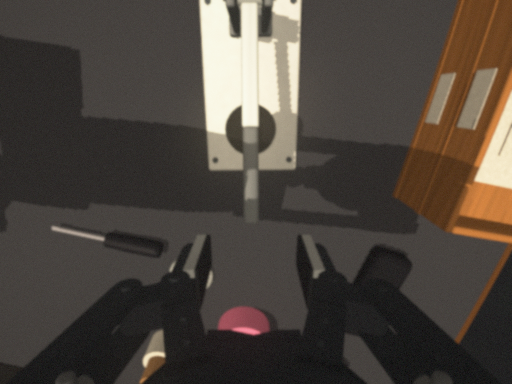

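View pics/scene1.png

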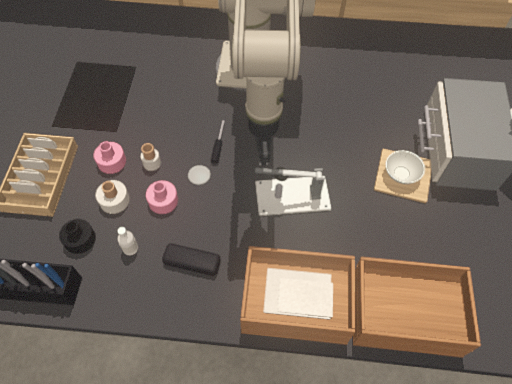

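Run:
```python
from h import *
w=snapshot("wrist");t=snapshot("top");s=snapshot("scene")
print("proj end",proj(w,[[558.2,77.9,164],[555.5,94.8,160]]))
print("wrist end on z", onz(w,[(251,220)],164), onz(w,[(251,180)],164))
crop(w,180,0,150,240,2,"w1c.png")
# spindle/pad, plate corners from wrist: plate near corners (211,170),(297,168); far? 
P=onz(w,[(211,170),(297,168)],12);print(P,np.linalg.norm(P[0]-P[1]))
# expected near corners
d=np.array([np.cos(np.radians(100.6)),np.sin(np.radians(100.6))]);x=np.array([d[1],-d[0]]);o=np.array([546,146])
print(o-65*d-60*x,o-65*d+60*x)
print("TCP in wrist",proj(w,[sense()["tool_pos"]+[0,0,0],sense()["tool_pos"]+[0,0,19]]))
```

```text
proj end [[250.81315012 223.08348697]
 [251.30773873 202.81127659]]
wrist end on z [[557.83474895  80.78504141 164.        ]] [[551.41635782 115.81651749 164.        ]]
[[501.26109027  75.84210352  12.        ]
 [617.40575116 100.35604129  12.        ]] 118.70347677674883
[498.98071684  71.07212127] [616.93295874  93.14628334]
TCP in wrist [[250.1801455  244.44162279]
 [249.77986433 262.56664993]]
```

View pics/w1c.png

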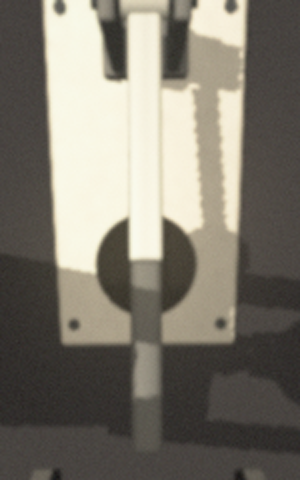

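```bash
python3 -m creep '{"translation":[[1.7,-1.9,18],[0,0,18],[0,0,18],[0,0,18],[0,0,12],[0,0,8],[0,0,0]],"rotation":[[0,0,0],[0,0,0],[0,0,0],[0,0,0],[0,0,0],[0,0,0],[0,0,0]],"claw":[50,50,50,50,50,50,50]}'
python3 -m creep '{"translation":[[0,0,0],[0,0,0],[0,0,0],[0,0,0],[0,0,0],[0,0,0],[0,0,0],[0,0,0]],"rotation":[[0,0,0],[0,0,0],[0,0,0],[0,0,0],[0,0,0],[0,0,0],[0,0,0],[0,0,0]],"claw":[30,20,10,5,5,5,5,5]}' 25
python3 - <<'E'
from h import *
for n in("wrist","scene"):
    s=snapshot(n);cv2.imwrite(f"pics/{n}2.png",s["frame"][:,:,::-1])
crop(s,220,130,130,90,6,"s2.png")
print(sense()["ft_force"],sense()["wrist_torque"])
E
```

```text
time: 4.6
tool_pos: [552.6, 97.6, 140.4]
tcp_rot: [-179.9, -0.0, 100.6]
ft_force: [-0.1, -0.0, -0.7]
finger_gap: 50.1
time: 5.4
tool_pos: [554.8, 97.4, 142.4]
tcp_rot: [179.8, 0.0, 100.6]
ft_force: [5.1, 1.2, 1.7]
finger_gap: 12.4
[5.88753692 0.67812888 0.3987788 ] [ 0.14888181 -0.68603444  0.18761537]
```

View pics/wrist2.png

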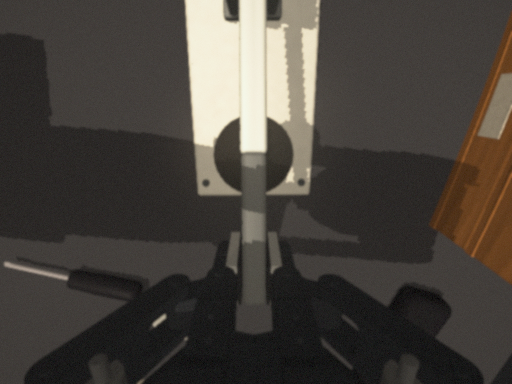

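View pics/s2.png

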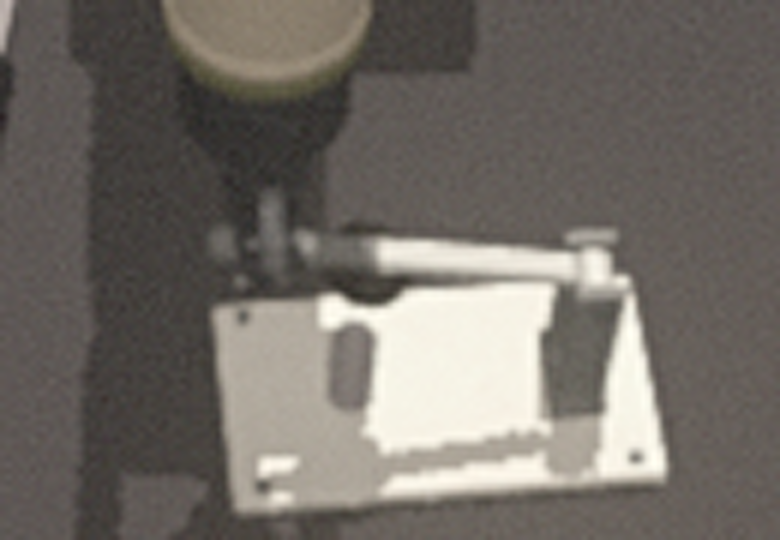

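```bash
python3 -c "
import numpy as np
f=np.linspace(.314,1.65,21);r=173
print(np.c_[np.diff(-np.cos(f)),-np.diff(np.sin(f))].__mul__(r).round(1).tolist())"
```

```text
[[3.9, -10.9], [4.7, -10.6], [5.3, -10.2], [6.0, -9.9], [6.7, -9.4], [7.3, -9.0], [7.9, -8.5], [8.4, -7.9], [8.9, -7.3], [9.4, -6.7], [9.8, -6.1], [10.2, -5.4], [10.5, -4.7], [10.8, -4.0], [11.1, -3.3], [11.3, -2.5], [11.4, -1.8], [11.5, -1.0], [11.6, -0.2], [11.5, 0.5]]
```

```bash
python3 -m creep '{"translation":[[3.9,0,-10.9],[4.7,0,-10.6],[5.3,0,-10.2],[6.0,0,-9.9],[6.7,0,-9.4]],"rotation":[[0,0,0],[0,0,0],[0,0,0],[0,0,0],[0,0,0]],"claw":[5,5,5,5,5]}'
python3 -m creep '{"translation":[[7.3,0,-9],[7.9,0,-8.5],[8.4,0,-7.9],[8.9,0,-7.3],[9.4,0,-6.7]],"rotation":[[0,0,0],[0,0,0],[0,0,0],[0,0,0],[0,0,0]],"claw":[5,5,5,5,5]}'
```

```text
time: 6.0
tool_pos: [549.8, 123.3, 193.2]
tcp_rot: [179.8, 0.1, 100.6]
ft_force: [7.8, -0.3, -3.6]
finger_gap: 12.3
time: 6.5
tool_pos: [541.9, 164.2, 232.5]
tcp_rot: [179.9, 0.1, 100.6]
ft_force: [7.6, -0.7, -2.3]
finger_gap: 12.5
```

Run:
```python
from h import *
print(sense()["tool_pos"],sense()["ft_force"])
s=snapshot("wrist");cv2.imwrite("pics/w3.png",s["frame"][:,:,::-1])
```

```text
[541.90760181 164.21587473 232.50776608] [ 7.63438307 -0.71611021 -2.34038127]
```

View pics/w3.png

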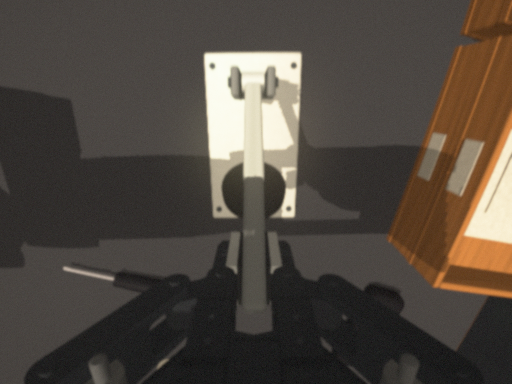

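The lever is following the gripper, and the grip still holds at wrist (255,270). I'll continue the arc.

```bash
python3 -m creep '{"translation":[[9.8,0,-6.1],[10.2,0,-5.4],[10.5,0,-4.7],[10.8,0,-4],[11.1,0,-3.3]],"rotation":[[0,0,0],[0,0,0],[0,0,0],[0,0,0],[0,0,0]],"claw":[5,5,5,5,5]}'
python3 -m creep '{"translation":[[11.3,0,-2.5],[11.4,0,-1.8],[11.5,0,-1],[11.6,0,-0.2],[11.5,0,0.5],[0,0,0],[0,0,0]],"rotation":[[0,0,0],[0,0,0],[0,0,0],[0,0,0],[0,0,0],[0,0,0],[0,0,0]],"claw":[5,5,5,5,5,5,5]}'
python3 - <<'E'
from h import *
p=sense()["tool_pos"];print(p,sense()["ft_force"])
for n in("wrist","scene"):
    s=snapshot(n);cv2.imwrite(f"pics/{n}4.png",s["frame"][:,:,::-1])
crop(s,220,90,150,120,5,"s4.png")
E
```

```text
time: 7.05
tool_pos: [532.1, 215.4, 256.0]
tcp_rot: [179.9, 0.1, 100.5]
ft_force: [6.4, -2.4, -1.1]
finger_gap: 12.3
time: 7.75
tool_pos: [520.9, 273.5, 260.8]
tcp_rot: [179.9, -0.1, 100.7]
ft_force: [5.1, 2.2, 5.7]
finger_gap: 12.6
[520.89487165 273.49220335 260.83280761] [5.06402611 2.1620612  5.72785526]
```

View pics/s4.png

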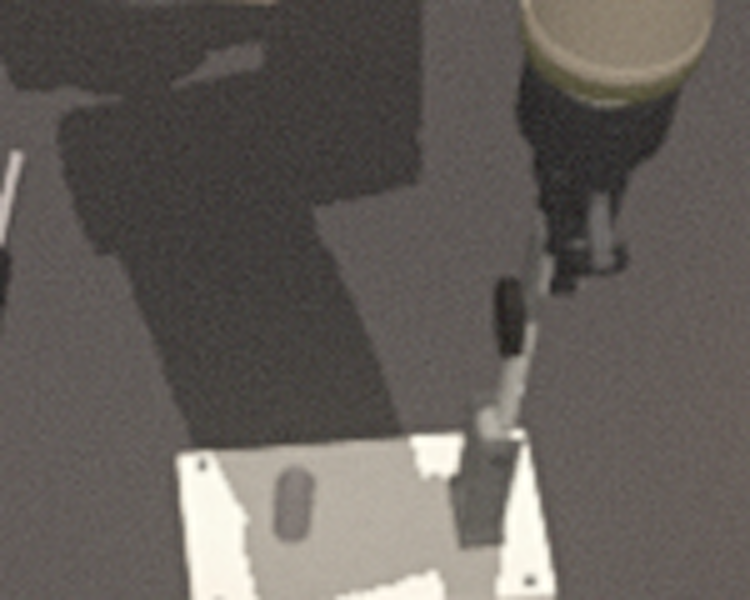

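The lever stands upright at about 1.65 rad, with the spindle clear at crop (293,500). I'll let go and back off upwards.

```bash
python3 -m creep '{"translation":[[0,0,0],[0,0,0],[0,0,0],[0,0,0],[0,0,-20],[0,0,-25],[0,0,-25],[0,0,-20],[0,0,0]],"rotation":[[0,0,0],[0,0,0],[0,0,0],[0,0,0],[0,0,0],[0,0,0],[0,0,0],[0,0,0],[0,0,0]],"claw":[25,40,50,60,60,60,60,60,60]}'
python3 -m creep '{"translation":[[-20,0,0],[-30,0,0],[-40,0,0],[-40,0,0],[-40,0,0],[-40,0,0],[-40,0,0],[-40,0,0],[-40,0,0],[-40,0,0]],"rotation":[[0,0,0],[0,0,0],[0,0,0],[0,0,0],[0,0,0],[0,0,0],[0,0,0],[0,0,0],[0,0,0],[0,0,0]],"claw":[60,60,60,60,60,60,60,60,60,60]}'
python3 - <<'E'
from h import *
p=sense()["tool_pos"];print(p,sense()["ft_force"],sense()["tcp_rot"])
for n in("wrist","scene","top"):
    s=snapshot(n);cv2.imwrite(f"pics/{n}5.png",s["frame"][:,:,::-1])
    if n=="scene":crop(s,220,90,150,120,5,"s5.png")
    if n=="top":crop(s,170,155,100,80,7,"t5.png")
E
```

```text
time: 8.75
tool_pos: [521.7, 272.9, 354.0]
tcp_rot: [179.7, -0.1, 100.6]
ft_force: [0.5, 0.9, 0.2]
finger_gap: 59.9
time: 9.75
tool_pos: [588.3, -92.8, 348.6]
tcp_rot: [-179.9, -0.1, 100.6]
ft_force: [0.6, -0.6, -0.3]
finger_gap: 59.9
[588.33420445 -92.8014207  348.60585752] [ 0.62981679 -0.57077204 -0.29667396] [-1.79903946e+02 -5.15096791e-02  1.00599168e+02]
```

View pics/s5.png

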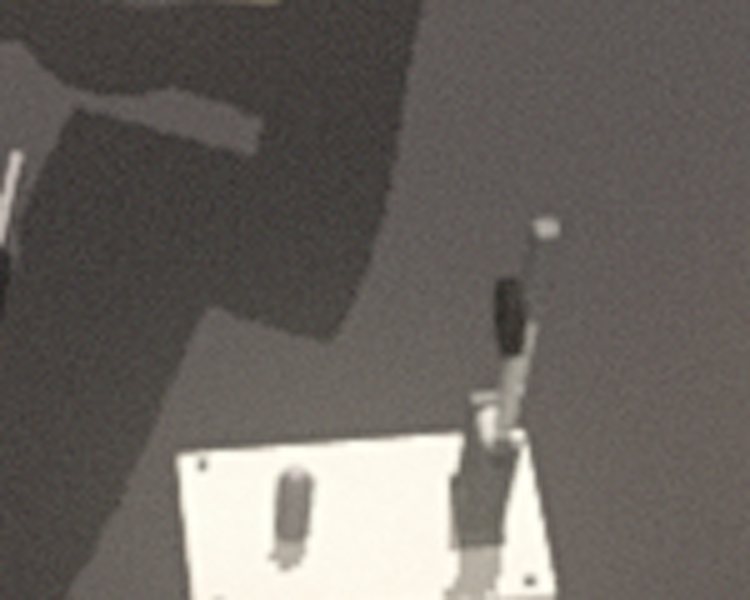

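View pics/t5.png

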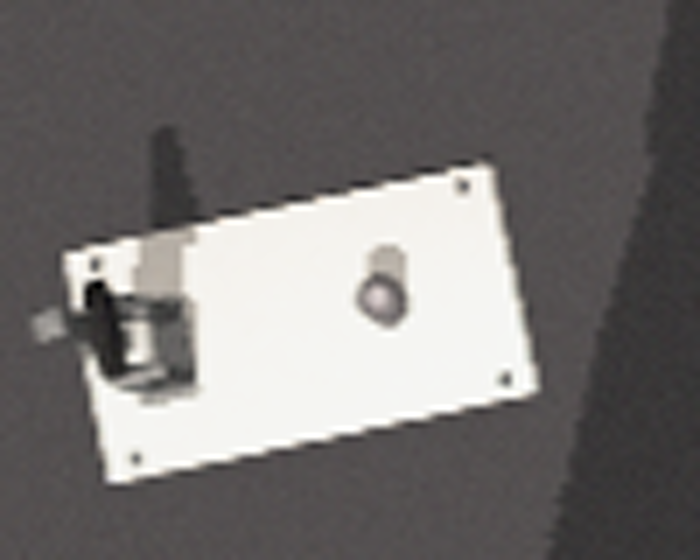

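View pics/wrist5.png

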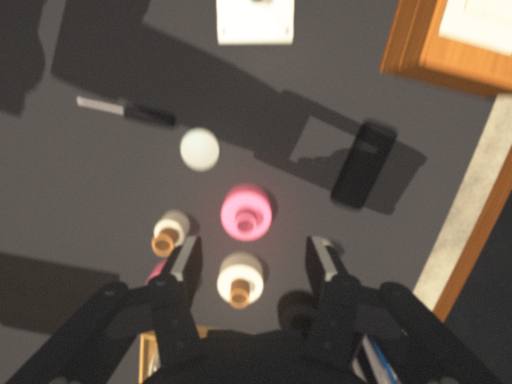

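```bash
python3 -m creep '{"translation":[[-25.6,-2.6,0],[-25.6,-2.6,0],[-25.6,-2.6,10],[-25.6,-2.6,20],[-25.6,-2.6,20],[-25.6,-2.6,20],[-25.6,-2.6,20],[-25.6,-2.6,20],[-25.6,-2.6,20],[-25.6,-2.4,20]],"rotation":[[0,0,0],[0,0,0],[0,0,0],[0,0,0],[0,0,0],[0,0,0],[0,0,0],[0,0,0],[0,0,0],[0,0,0]],"claw":[60,60,60,60,60,60,60,60,60,60]}'
python3 - <<'E'
from h import *
p=sense()["tool_pos"];print(p,sense()["tcp_rot"],sense()["joint_pos"].round(1))
s=snapshot("wrist");cv2.imwrite("pics/wrist6.png",s["frame"][:,:,::-1])
print(proj(s,[[610,-349.3,86],[610,-349.3,48],p,p-[0,0,p[2]-67]]))
t=snapshot("top");sc=snapshot("scene")
def K(c,k,o): return np.array(c,float)/k+np.array(o)-0.5+0.5/k
def blob(f,roi,lo,hi):
    pass
a=K([(375,289)],7,(170,155));b=K([(296,473)],5,(220,90))
print("spindle tip tri",tri(t,a,sc,b),onz(t,a,79),onz(sc,b,79))
print("pred spindle base/tip px crop", (proj(t,[[546,146,12],[546,146,79]])-[170,155])*7,(proj(sc,[[546,146,12],[546,146,79]])-[220,90])*5)
E
```

```text
time: 10.9
tool_pos: [610.6, -346.8, 198.5]
tcp_rot: [-180.0, -0.1, 100.7]
ft_force: [0.6, -0.2, -0.0]
finger_gap: 60.3
[ 610.6387152  -346.75955962  198.46229205] [-1.79968696e+02 -7.13134592e-02  1.00677456e+02] [-33.8  24.2  68.9   0.   87.  -44.5]
[[250.75035716 190.07067505]
 [251.04909678 179.41229768]
 [250.91909762 245.67571277]
 [251.94315324 182.25535754]]
spindle tip tri (array([549.50959421, 146.81679208,  80.85734443]), [np.float64(0.8677041394168892), np.float64(0.8677041394168682)]) [[549.54419083 147.81413562  79.        ]] [[548.48800767 145.96016473  79.        ]]
pred spindle base/tip px crop [[385.26772745 301.21064687]
 [375.88434136 293.30554637]] [[289.10058075 524.35855195]
 [294.37887123 467.44115204]]
```

View pics/wrist6.png

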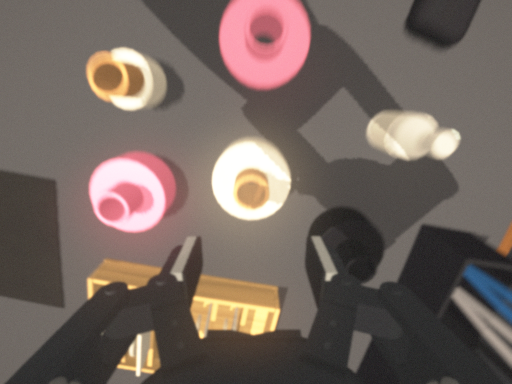

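```bash
python3 -m creep '{"translation":[[-2.1,-0.8,20],[0,0,20],[0,0,20],[0,0,20],[0,0,20],[0,0,20],[0,0,14],[0,0,10],[0,0,0],[0,0,0]],"rotation":[[0,0,0],[0,0,0],[0,0,0],[0,0,0],[0,0,0],[0,0,0],[0,0,0],[0,0,0],[0,0,0],[0,0,0]],"claw":[60,60,60,60,60,60,60,60,60,60]}' 20
python3 -m creep '{"translation":[[0,0,0],[0,0,0],[0,0,0],[0,0,0],[0,0,0],[0,0,0]],"rotation":[[0,0,0],[0,0,0],[0,0,0],[0,0,0],[0,0,0],[0,0,0]],"claw":[50,45,40,35,33,33]}' 20
python3 - <<'E'
from h import *
print(sense()["tool_pos"],sense()["ft_force"])
s=snapshot("wrist");cv2.imwrite("pics/wrist7.png",s["frame"][:,:,::-1])
E
```

```text
time: 12.05
tool_pos: [610.5, -349.7, 57.0]
tcp_rot: [180.0, 0.0, 100.6]
ft_force: [1.0, 0.2, 1.0]
finger_gap: 59.9
time: 12.65
tool_pos: [610.1, -350.3, 57.1]
tcp_rot: [180.0, 0.0, 100.6]
ft_force: [-2.8, 1.3, 5.7]
finger_gap: 38.4
[ 610.14580358 -350.28344287   57.13961485] [-2.76550908  1.28785971  5.74986023]
```

View pics/wrist7.png

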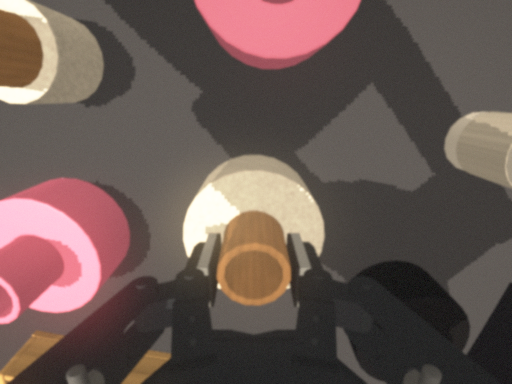

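The core is gripped at 38.4 mm against the 38 mm expected. I'll centre it across the other direction too: open, turn 90° and regrip. After that the roll's axis is the tool's axis.

```bash
python3 -m creep '{"translation":[[0,0,0],[0,0,0],[0,0,0],[0,0,0]],"rotation":[[0,0,0],[0,0,0],[0,0,0],[0,0,0]],"claw":[50,60,60,60]}' 20
python3 -m creep '{"translation":[[0,0,0],[0,0,0],[0,0,0],[0,0,0],[0,0,0],[0,0,0],[0,0,0],[0,0,0],[0,0,0],[0,0,0]],"rotation":[[0,0,0.145],[0,0,0.145],[0,0,0.145],[0,0,0.145],[0,0,0.145],[0,0,0.145],[0,0,0.145],[0,0,0.145],[0,0,0.145],[0,0,0.145]],"claw":[60,60,60,60,60,60,60,60,60,60]}'
python3 -m creep '{"translation":[[0,0,0],[0,0,2],[0,0,0],[0,0,0],[0,0,0],[0,0,0],[0,0,0],[0,0,0],[0,0,0]],"rotation":[[0,0,0.121],[0,0,0],[0,0,0],[0,0,0],[0,0,0],[0,0,0],[0,0,0],[0,0,0],[0,0,0]],"claw":[60,60,50,45,40,35,33,30,30]}' 30
python3 - <<'E'
from h import *
print(sense()["tool_pos"],sense()["ft_force"])
s=snapshot("wrist");cv2.imwrite("pics/wrist8.png",s["frame"][:,:,::-1])
E
```

```text
time: 13.1
tool_pos: [610.0, -349.7, 55.9]
tcp_rot: [-180.0, -0.0, 100.6]
ft_force: [0.2, 0.7, -0.4]
finger_gap: 60.0
time: 14.1
tool_pos: [610.0, -349.7, 56.0]
tcp_rot: [-180.0, 0.0, 17.2]
ft_force: [-0.3, -0.5, -0.4]
finger_gap: 60.4
time: 15.0
tool_pos: [610.1, -350.1, 54.5]
tcp_rot: [180.0, -0.0, 10.6]
ft_force: [0.8, -2.2, 1.3]
finger_gap: 38.2
[ 610.14782439 -350.05863986   54.45378144] [ 0.79162665 -2.23981554  1.28072791]
```

View pics/wrist8.png

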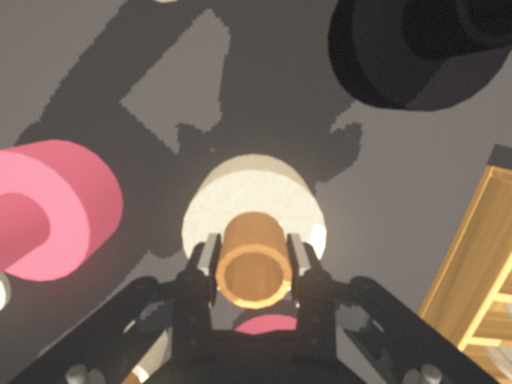

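```bash
python3 - <<'E'
from h import *
t=snapshot("top");s=snapshot("scene")
for nm,S,roi in(("top",t,(214,186,24,24)),("scene",s,(268,178,20,28))):
    x,y,w,h=roi
    f=cv2.resize(S["frame"][y:y+h,x:x+w],None,fx=8,fy=8,interpolation=cv2.INTER_CUBIC)
    g=cv2.cvtColor(f,cv2.COLOR_RGB2HSV); cv2.imwrite(f"pics/sp_{nm}.png",cv2.resize(f,None,fx=2,fy=2)[:,:,::-1])
    v=f[:,:,2]; print(nm,v.min(),v.max())
    m=(v<150).astype(np.uint8)
    n,l,st,ce=cv2.connectedComponentsWithStats(m)
    for i in range(1,n):
        if st[i,4]>500:
            c=(ce[i]+.5)/8-.5+[x,y]; bb=st[i,:4]/8; print(bb+[x,y,0,0],c,"z38:",onz(S,[c],38)[0][:2])
print("pred",[proj(S,[[546,146,z] for z in(12,38,64,79)]).round(1).tolist() for S in(t,s)])
E
python3 -c "
import cv2,numpy as np
a=cv2.imread('pics/sp_top.png');b=cv2.imread('pics/sp_scene.png')
H=max(a.shape[0],b.shape[0]);p=lambda i:cv2.copyMakeBorder(i,0,H-i.shape[0],0,10,0)
cv2.imwrite('pics/sp.png',np.hstack([p(a),p(b)]))"
```

```text
top 90 253
[221.375 193.75    6.75    7.625] [224.62406613 197.0985404 ] z38: [547.7460045  145.66015451]
scene 86 244
[268.   178.    18.     1.75] [274.75898693 178.09640523] z38: [502.57321539 132.05714345]
[275.125 185.125   7.25   14.125] [278.09870657 191.62858761] z38: [549.79919449 145.91649289]
pred [[[225.0, 198.0], [224.5, 197.6], [224.0, 197.2], [223.7, 196.9]], [[277.8, 194.9], [278.2, 190.6], [278.6, 186.1], [278.9, 183.5]]]
```

View pics/sp.png

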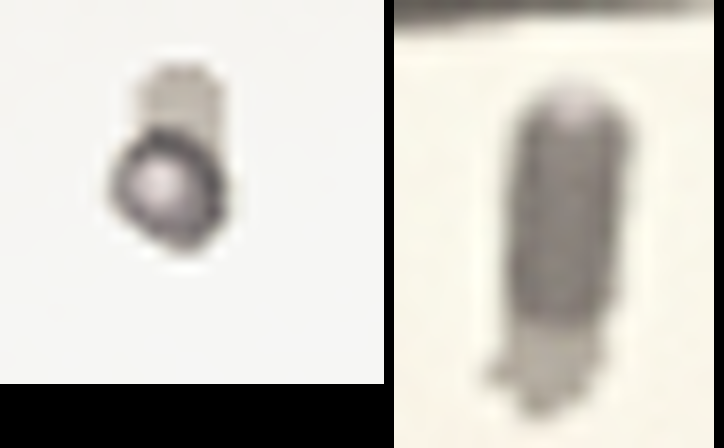

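```bash
python3 -m creep '{"translation":[[0,0,-5],[0,0,-10],[0,0,-18],[0,0,-20],[0,0,-20],[0,0,-20],[0,0,-20],[0,0,-20],[0,0,-10],[0,0,-4]],"rotation":[[0,0,0],[0,0,0],[0,0,0],[0,0,0],[0,0,0],[0,0,0],[0,0,0],[0,0,0],[0,0,0],[0,0,0]],"claw":[30,30,30,30,30,30,30,30,30,30]}' 30
python3 -m creep '{"translation":[[0.5,-8,0],[1,-16,0],[1.5,-25,0],[1.5,-25,0],[1.5,-25,0],[1.5,-25,0],[1.5,-25,0],[1.5,-25,0],[1.5,-25,0],[1.5,-25,0]],"rotation":[[0,0,0],[0,0,0],[0,0,0],[0,0,0],[0,0,0],[0,0,0],[0,0,0],[0,0,0],[0,0,0],[0,0,0]],"claw":[30,30,30,30,30,30,30,30,30,30]}'
python3 -m creep '{"translation":[[1.5,-25,0],[1.5,-25,0],[1.5,-25,0],[1.5,-25,0],[1.5,-25,0],[1.5,-25,0],[1.5,-25,0],[1.5,-25,0],[1.5,-25,0],[1.4,-25,0]],"rotation":[[0,0,0],[0,0,0],[0,0,0],[0,0,0],[0,0,0],[0,0,0],[0,0,0],[0,0,0],[0,0,0],[0,0,0]],"claw":[30,30,30,30,30,30,30,30,30,30]}'
python3 -m creep '{"translation":[[1,-15,0],[0,-6,0],[0,0,0],[0,0,0]],"rotation":[[0,0,0],[0,0,0],[0,0,0],[0,0,0]],"claw":[30,30,30,30]}'
python3 - <<'E'
from h import *
print(sense()["tool_pos"],sense()["ft_force"])
for n in("wrist","scene","top"):
    s=snapshot(n);cv2.imwrite(f"pics/{n}9.png",s["frame"][:,:,::-1])
    if n=="scene":crop(s,220,60,150,150,4,"s9.png")
E
```

```text
time: 16.15
tool_pos: [610.8, -350.2, 204.0]
tcp_rot: [179.9, -0.1, 10.6]
ft_force: [0.1, -0.4, -3.8]
finger_gap: 37.9
time: 17.15
tool_pos: [580.8, -125.3, 199.5]
tcp_rot: [-179.9, 0.1, 10.6]
ft_force: [0.9, -0.1, -3.5]
finger_gap: 37.7
time: 18.15
tool_pos: [549.3, 122.6, 199.6]
tcp_rot: [-180.0, 0.1, 10.6]
ft_force: [1.5, 0.4, -3.5]
finger_gap: 38.1
time: 18.55
tool_pos: [547.9, 141.4, 200.9]
tcp_rot: [180.0, 0.0, 10.6]
ft_force: [0.3, -0.4, -1.5]
finger_gap: 38.3
[547.93745044 141.38364715 200.89155517] [ 0.32942384 -0.42207761 -1.52510207]
```

View pics/s9.png

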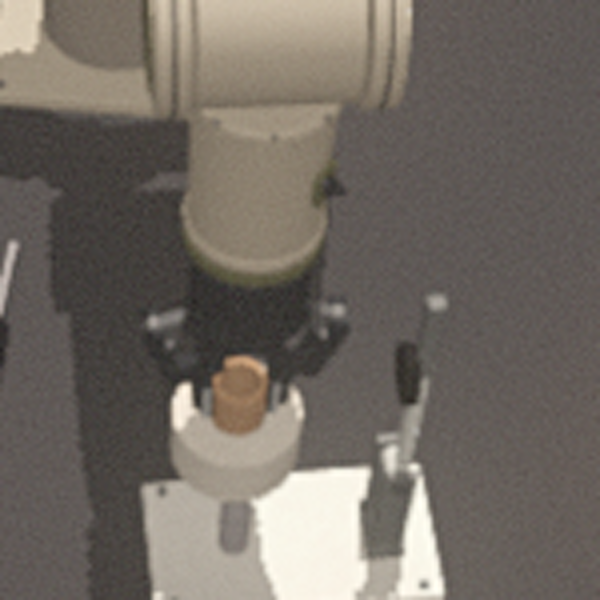

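View pics/wrist9.png

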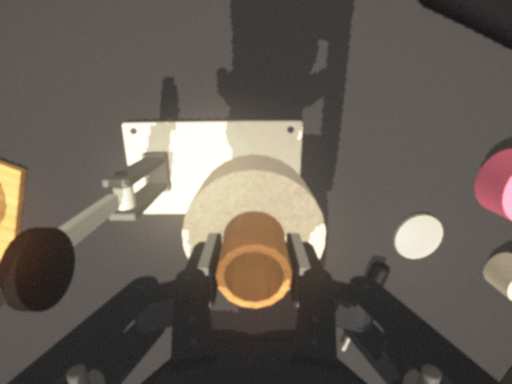

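View pics/top9.png

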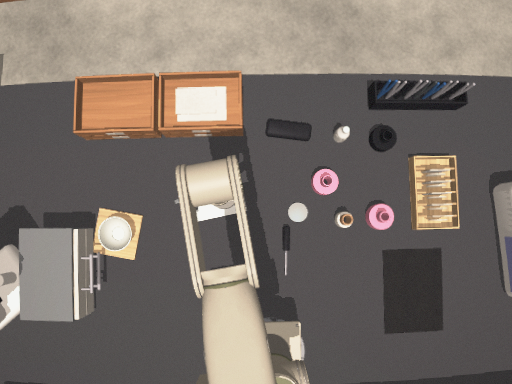

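```bash
python3 -m creep '{"translation":[[-0.7,-5,0],[0,0,0],[0,0,0]],"rotation":[[0,0,0],[0,0,0],[0,0,0]],"claw":[30,30,30]}'
python3 -m creep '{"translation":[[0,0,8],[0,0,14],[0,0,14],[0,0,8],[0,0,2],[0,0,0]],"rotation":[[0,0,0],[0,0,0],[0,0,0],[0,0,0],[0,0,0],[0,0,0]],"claw":[30,30,30,30,30,30]}'
python3 - <<'E'
from h import *
print(sense()["tool_pos"],sense()["ft_force"],sense()["wrist_torque"])
s=snapshot("scene");crop(s,220,60,150,150,4,"s10.png")
print(sense()["tool_pos"])
# expected px of the roll bottom/top and spindle
print((proj(s,[[546.3,146.2,79],[546.3,146.2,12]])-[220,60])*4)
E
```

```text
time: 19.0
tool_pos: [546.4, 146.9, 201.3]
tcp_rot: [180.0, -0.0, 10.6]
ft_force: [0.0, -0.5, -3.0]
finger_gap: 38.2
time: 19.6
tool_pos: [545.9, 146.8, 154.4]
tcp_rot: [-180.0, 0.1, 10.6]
ft_force: [-0.3, 0.3, -3.1]
finger_gap: 37.7
[545.91931439 146.84238536 154.38701013] [-0.32915473  0.30052152 -3.10990155] [ 0.00088281 -0.02242665  0.03633521]
[546.43344331 146.95659581 155.21279557]
[[235.74257545 494.32031183]
 [231.51043352 539.84526289]]
```

View pics/s10.png

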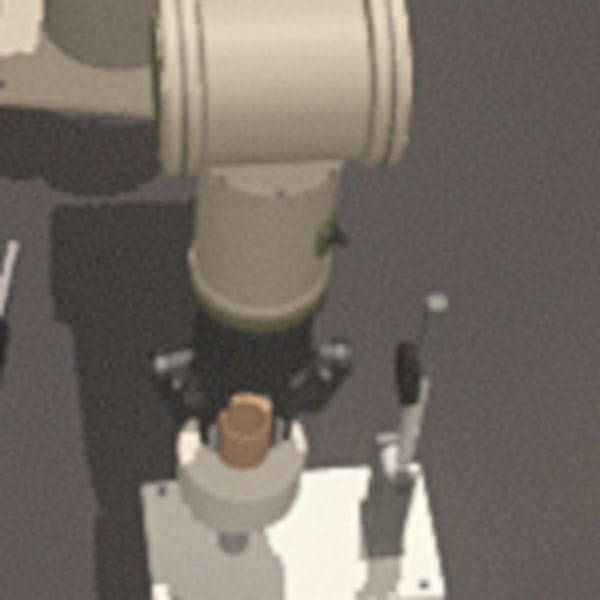

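Run:
```python
from h import *
s=snapshot("scene")
x,y,w,h=265,150,35,35
f=cv2.resize(s["frame"][y:y+h,x:x+w],None,fx=8,fy=8,interpolation=cv2.INTER_CUBIC);hsv=cv2.cvtColor(f,cv2.COLOR_RGB2HSV)
m=cv2.inRange(hsv,(5,70,60),(22,255,255));n,l,st,ce=cv2.connectedComponentsWithStats(m);i=1+st[1:,4].argmax()
b=st[i,:4]/8; print(b+[x,y,0,0])
c=[b[0]+x+b[2]/2-.5, 0]
p=sense()["tool_pos"];z=p[2]+31.5
print("core pred at tool xy",proj(s,[[p[0],p[1],z],[p[0],p[1],z-38],[p[0],p[1],z-86]]), "seen col",c)
cv2.imwrite("pics/core10.png",cv2.resize(f,None,fx=2,fy=2)[:,:,::-1])
```

```text
[274.5  157.75  14.    19.5 ]
core pred at tool xy [[281.1172244  163.33107923]
 [280.41411986 170.80480448]
 [279.57226772 179.75998931]] seen col [np.float64(281.0), 0]
```

View pics/core10.png

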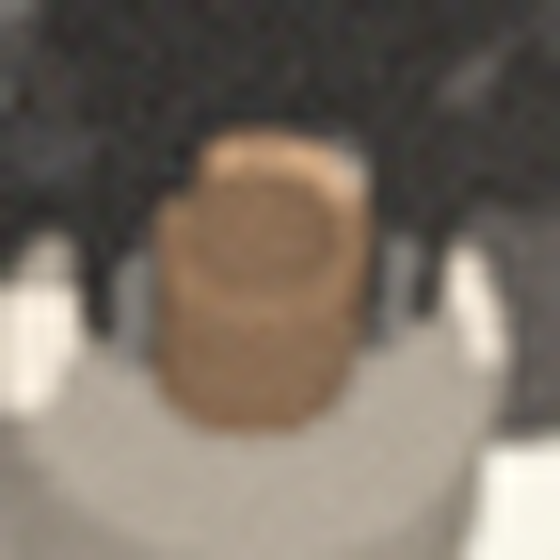

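The core's ring is seen at scene (280.9,164.0) and predicted at (281.1,163.3), so the roll is over the spindle. I'll lower it in small steps and watch the force.

```bash
python3 -m creep '{"translation":[[0,0,5],[0,0,6],[0,0,6],[0,0,5],[0,0,4],[0,0,0]],"rotation":[[0,0,0],[0,0,0],[0,0,0],[0,0,0],[0,0,0],[0,0,0]],"claw":[30,30,30,30,30,30]}'
python3 -m creep '{"translation":[[0,0,3],[0,0,3],[0,0,3],[0,0,3],[0,0,0],[0,0,0]],"rotation":[[0,0,0],[0,0,0],[0,0,0],[0,0,0],[0,0,0],[0,0,0]],"claw":[30,30,30,30,30,30]}'
```

```text
time: 20.3
tool_pos: [545.8, 146.8, 128.1]
tcp_rot: [180.0, 0.1, 10.6]
ft_force: [0.8, -0.7, -3.0]
finger_gap: 38.1
time: 20.9
tool_pos: [546.3, 146.9, 117.1]
tcp_rot: [-180.0, 0.0, 10.6]
ft_force: [0.1, -0.1, -1.7]
finger_gap: 38.1
```

```bash
python3 -m creep '{"translation":[[0,0,4],[0,0,5],[0,0,5],[0,0,5],[0,0,5],[0,0,5],[0,0,5],[0,0,4],[0,0,2],[0,0,0]],"rotation":[[0,0,0],[0,0,0],[0,0,0],[0,0,0],[0,0,0],[0,0,0],[0,0,0],[0,0,0],[0,0,0],[0,0,0]],"claw":[30,30,30,30,30,30,30,30,30,30]}'
python3 -m creep '{"translation":[[0,0,2],[0,0,2],[0,0,2],[0,0,0]],"rotation":[[0,0,0],[0,0,0],[0,0,0],[0,0,0]],"claw":[30,30,30,30]}'
```

```text
time: 21.9
tool_pos: [546.1, 146.9, 76.8]
tcp_rot: [-180.0, 0.0, 10.6]
ft_force: [-0.3, 0.4, -2.6]
finger_gap: 37.7
time: 22.3
tool_pos: [546.1, 146.9, 70.8]
tcp_rot: [180.0, 0.0, 10.6]
ft_force: [0.1, -0.0, -3.9]
finger_gap: 38.2
```

```bash
python3 -m creep '{"translation":[[0,0,1],[0,0,1],[0,0,1],[0,0,0],[0,0,0]],"rotation":[[0,0,0],[0,0,0],[0,0,0],[0,0,0],[0,0,0]],"claw":[30,30,30,30,30]}'
python3 -m creep '{"translation":[[0,0,1],[0,0,1],[0,0,0],[0,0,0]],"rotation":[[0,0,0],[0,0,0],[0,0,0],[0,0,0]],"claw":[30,30,30,30]}'
```

```text
time: 22.8
tool_pos: [546.4, 146.9, 68.2]
tcp_rot: [180.0, 0.0, 10.6]
ft_force: [0.0, 0.5, -3.0]
finger_gap: 38.0
time: 23.2
tool_pos: [546.5, 147.0, 66.4]
tcp_rot: [-180.0, -0.0, 10.6]
ft_force: [-1.0, 0.0, 0.2]
finger_gap: 37.9
```

The weight has come off the wrist at TCP z 66.4, where the expected seat is 66.5. I'll go 0.7 mm further, then release.

```bash
python3 -m creep '{"translation":[[0,0,0.7],[0,0,0],[0,0,0]],"rotation":[[0,0,0],[0,0,0],[0,0,0]],"claw":[30,30,30]}'
python3 -m creep '{"translation":[[0,0,0],[0,0,0],[0,0,0],[0,0,0],[0,0,0]],"rotation":[[0,0,0],[0,0,0],[0,0,0],[0,0,0],[0,0,0]],"claw":[42,48,54,58,58]}'
python3 -m creep '{"translation":[[0,0,-10],[0,0,-20],[0,0,-30],[0,0,-40],[0,0,-40],[0,0,-40],[0,0,-40],[0,0,-40],[0,0,0]],"rotation":[[0,0,0],[0,0,0],[0,0,0],[0,0,0],[0,0,0],[0,0,0],[0,0,0],[0,0,0],[0,0,0]],"claw":[58,58,58,58,58,58,58,58,58]}'
python3 -m creep '{"translation":[[-30,0,0],[-40,0,0],[-40,0,0],[-20,0,0],[0,0,0]],"rotation":[[0,0,0],[0,0,0],[0,0,0],[0,0,0],[0,0,0]],"claw":[58,58,58,58,58]}'
python3 - <<'E'
from h import *
print(sense()["tool_pos"],sense()["ft_force"],sense()["joint_pos"])
for n in("wrist","scene","top"):
    s=snapshot(n);cv2.imwrite(f"pics/{n}11.png",s["frame"][:,:,::-1])
    if n=="scene":crop(s,220,60,150,150,4,"s11.png")
E
```

```text
time: 23.5
tool_pos: [546.5, 147.0, 66.4]
tcp_rot: [180.0, -0.0, 10.6]
ft_force: [-3.7, -0.9, 6.8]
finger_gap: 37.9
time: 24.0
tool_pos: [546.4, 146.9, 65.4]
tcp_rot: [180.0, 0.0, 10.6]
ft_force: [0.1, 0.2, 0.3]
finger_gap: 57.7
time: 24.9
tool_pos: [548.7, 147.4, 334.2]
tcp_rot: [180.0, -0.7, 10.6]
ft_force: [0.6, -0.4, 0.7]
finger_gap: 58.1
time: 25.4
tool_pos: [416.9, 122.9, 326.5]
tcp_rot: [180.0, -0.1, 10.6]
ft_force: [0.1, -0.2, 0.3]
finger_gap: 58.2
[416.89992521 122.8741976  326.50599287] [ 0.10796048 -0.23697816  0.34922968] [ 9.65576850e+00 -1.98386306e+01  1.00809638e+02  1.19553397e-03
  9.89260267e+01  8.90527868e+01]
```

View pics/s11.png

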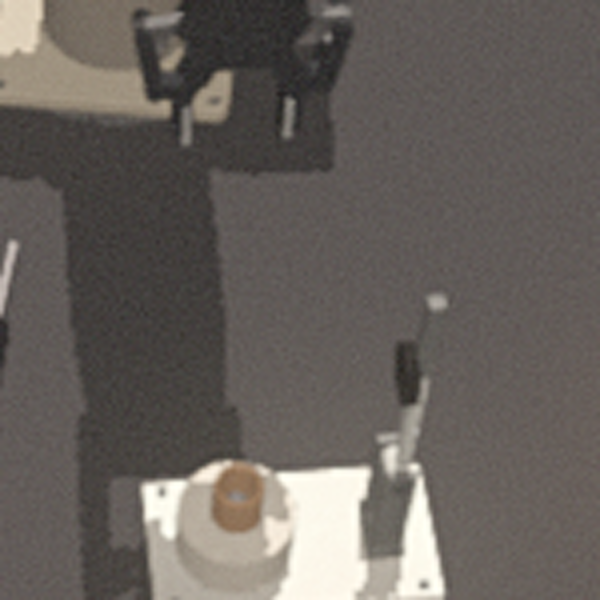

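View pics/wrist11.png

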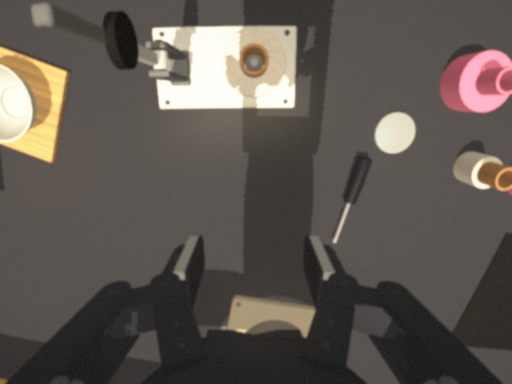

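View pics/top11.png

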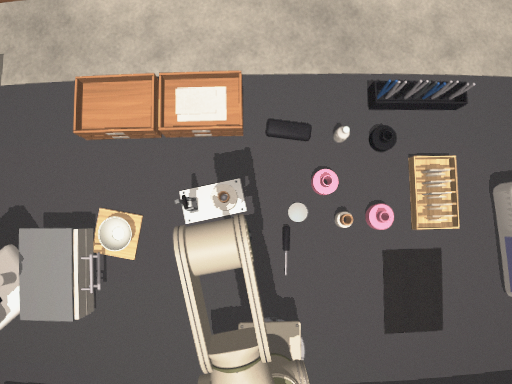

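The roll is home: in the scene crop the spindle tip shows through the core at (238,490), and the drum sits flat on the plate. The lever is still up, with its handle end at crop (437,302). Next I turn back and take the handle where I released it.

```bash
python3 -m creep '{"translation":[[0,0,0],[0,0,-5],[0,0,-5],[0,0,-5],[0,0,-5],[0,0,0],[0,0,0],[0,0,0],[0,0,0],[0,0,0]],"rotation":[[0,0,-0.143],[0,0,-0.143],[0,0,-0.143],[0,0,-0.143],[0,0,-0.143],[0,0,-0.143],[0,0,-0.143],[0,0,-0.143],[0,0,-0.143],[0,0,-0.143]],"claw":[50,50,50,50,50,50,50,50,50,50]}'
python3 -m creep '{"translation":[[18,18,0],[18,18,0],[18,18,0],[18,18,0],[18,18,0],[18,18,0],[12,12,0],[8,8,0],[0,0,0]],"rotation":[[0,0,-0.141],[0,0,0],[0,0,0],[0,0,0],[0,0,0],[0,0,0],[0,0,0],[0,0,0],[0,0,0]],"claw":[50,50,50,50,50,50,50,50,50]}'
python3 - <<'E'
from h import *
print(sense()["tool_pos"],sense()["tcp_rot"])
s=snapshot("wrist");cv2.imwrite("pics/wrist12.png",s["frame"][:,:,::-1])
E
```

```text
time: 26.55
tool_pos: [419.3, 123.1, 345.2]
tcp_rot: [-179.9, 0.0, 92.9]
ft_force: [-0.3, 0.1, -0.1]
finger_gap: 49.7
time: 27.45
tool_pos: [524.3, 271.0, 344.3]
tcp_rot: [-179.9, 0.0, 100.6]
ft_force: [-1.1, -0.9, 0.4]
finger_gap: 50.0
[524.27425141 271.03788859 344.28809455] [-1.79901867e+02  1.53564015e-02  1.00645377e+02]
```

View pics/wrist12.png

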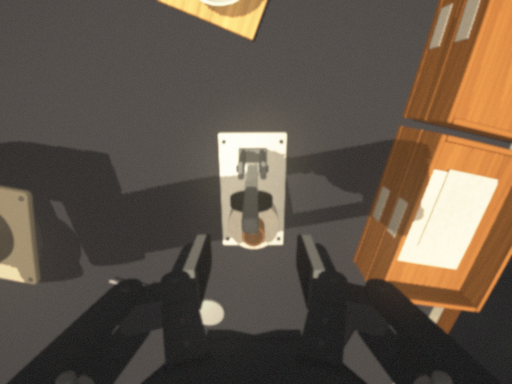

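```bash
python3 -m creep '{"translation":[[2.7,-2.3,10],[0,0,16],[0,0,16],[0,0,16],[0,0,14],[0,0,10],[0,0,0]],"rotation":[[0,0,0],[0,0,0],[0,0,0],[0,0,0],[0,0,0],[0,0,0],[0,0,0]],"claw":[50,50,50,50,50,50,50]}'
python3 -m creep '{"translation":[[0,0,0],[0,0,0],[0,0,0],[0,0,0],[0,0,0],[0,0,0],[0,0,0],[0,0,0]],"rotation":[[0,0,0],[0,0,0],[0,0,0],[0,0,0],[0,0,0],[0,0,0],[0,0,0],[0,0,0]],"claw":[30,20,10,5,5,5,5,5]}' 25
python3 - <<'E'
from h import *
print(sense()["tool_pos"],sense()["ft_force"])
s=snapshot("wrist");cv2.imwrite("pics/wrist13.png",s["frame"][:,:,::-1])
E
```

```text
time: 28.2
tool_pos: [519.9, 272.0, 261.0]
tcp_rot: [-179.8, 0.0, 100.6]
ft_force: [-0.2, -0.4, -0.1]
finger_gap: 50.1
time: 29.0
tool_pos: [521.2, 272.6, 264.7]
tcp_rot: [179.9, -0.0, 100.6]
ft_force: [-1.5, -0.3, 5.5]
finger_gap: 12.4
[521.23834701 272.60909248 264.6538243 ] [-1.50531983 -0.26588229  5.53751701]
```

View pics/wrist13.png

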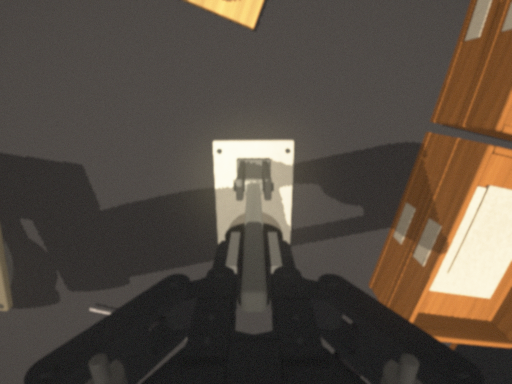

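```bash
python3 -c "
import numpy as np
f=np.linspace(1.646,.12,23);r=176
print(np.c_[np.diff(-np.cos(f)),-np.diff(np.sin(f))].__mul__(r).round(1).tolist())"
```

```text
[[-12.2, -0.5], [-12.2, 0.4], [-12.1, 1.2], [-12.0, 2.0], [-11.9, 2.9], [-11.6, 3.7], [-11.4, 4.5], [-11.0, 5.3], [-10.6, 6.0], [-10.2, 6.7], [-9.7, 7.4], [-9.2, 8.1], [-8.6, 8.7], [-8.0, 9.3], [-7.3, 9.8], [-6.6, 10.3], [-5.9, 10.7], [-5.1, 11.1], [-4.3, 11.4], [-3.5, 11.7], [-2.7, 11.9], [-1.9, 12.1]]
```

```bash
python3 -m creep '{"translation":[[-12.2,0,-0.5],[-12.2,0,0.4],[-12.1,0,1.2],[-12,0,2],[-11.9,0,2.9],[-11.6,0,3.7]],"rotation":[[0,0,0],[0,0,0],[0,0,0],[0,0,0],[0,0,0],[0,0,0]],"claw":[5,5,5,5,5,5]}'
python3 -m creep '{"translation":[[-11.4,0,4.5],[-11,0,5.3],[-10.6,0,6],[-10.2,0,6.7],[-9.7,0,7.4],[-9.2,0,8.1]],"rotation":[[0,0,0],[0,0,0],[0,0,0],[0,0,0],[0,0,0],[0,0,0]],"claw":[5,5,5,5,5,5]}'
python3 -m creep '{"translation":[[-8.6,0,8.7],[-8,0,9.3],[-7.3,0,9.8],[-6.6,0,10.3],[-5.9,0,10.7]],"rotation":[[0,0,0],[0,0,0],[0,0,0],[0,0,0],[0,0,0]],"claw":[5,5,5,5,5]}'
python3 - <<'E'
from h import *
p=sense()["tool_pos"]-[525.2,259.9,108-19];u=np.array([.184,-.983]);r=p[:2]@u;print(r,p[2],np.hypot(r,p[2]),np.arctan2(p[2],r)-.023,sense()["ft_force"])
E
```

```text
time: 29.65
tool_pos: [534.9, 200.4, 253.6]
tcp_rot: [179.9, -0.0, 100.6]
ft_force: [6.6, 4.4, -0.7]
finger_gap: 12.9
time: 30.25
tool_pos: [546.6, 139.7, 215.4]
tcp_rot: [179.9, -0.0, 100.6]
ft_force: [8.1, 5.9, -0.2]
finger_gap: 12.8
time: 30.75
tool_pos: [553.4, 104.0, 166.9]
tcp_rot: [179.8, -0.0, 100.6]
ft_force: [7.6, 5.7, -0.6]
finger_gap: 12.6
158.4646595969319 77.85153103528256 176.55568307394998 0.4336524559153239 [ 7.59830039  5.71603765 -0.58294209]
```

```bash
python3 -m creep '{"translation":[[-5.1,0.5,11.1],[-4.3,0.5,11.4],[-3.5,0,11.7],[-2.7,0,11.9],[-1.5,0,8],[0,0,0]],"rotation":[[0,0,0],[0,0,0],[0,0,0],[0,0,0],[0,0,0],[0,0,0]],"claw":[5,5,5,5,5,5]}'
python3 - <<'E'
from h import *
p=sense()["tool_pos"]-[525.2,259.9,108-19];u=np.array([.184,-.983]);r=p[:2]@u;print(r,p[2],np.hypot(r,p[2]),np.arctan2(p[2],r)-.023,sense()["ft_force"])
s=snapshot("wrist");cv2.imwrite("pics/wrist14.png",s["frame"][:,:,::-1])
E
```

```text
time: 31.35
tool_pos: [556.6, 87.5, 111.3]
tcp_rot: [180.0, 0.0, 100.6]
ft_force: [7.8, 0.6, -0.3]
finger_gap: 12.2
175.25664876970933 22.324710861114568 176.6728209233713 0.10370060240089146 [ 7.76257595  0.56109952 -0.2662476 ]
```

View pics/wrist14.png

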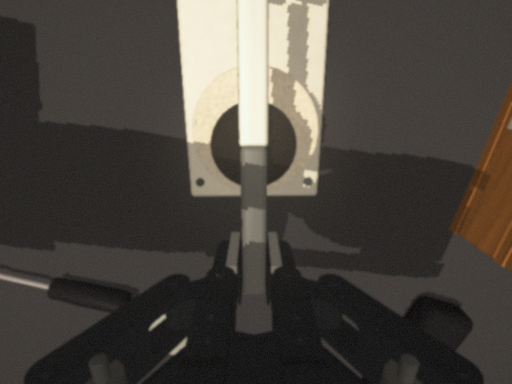

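The lever is at about 0.10 rad, with the pad over the core at wrist (253,145). I'll do the last part slowly until the force shows contact.

```bash
python3 -m creep '{"translation":[[-0.5,0,4],[0,0,4],[0,0,3],[0,0,2],[0,0,0]],"rotation":[[0,0,0],[0,0,0],[0,0,0],[0,0,0],[0,0,0]],"claw":[5,5,5,5,5]}'
python3 -m creep '{"translation":[[0,0,2],[0,0,2],[0,0,0]],"rotation":[[0,0,0],[0,0,0],[0,0,0]],"claw":[5,5,5]}'
```

```text
time: 31.9
tool_pos: [556.8, 86.7, 99.3]
tcp_rot: [180.0, 0.1, 100.6]
ft_force: [6.4, -3.5, 0.8]
finger_gap: 12.8
time: 32.2
tool_pos: [556.9, 86.8, 97.4]
tcp_rot: [180.0, 0.1, 100.6]
ft_force: [-4.0, -4.5, 16.3]
finger_gap: 12.3
```

Contact: 16 N upward. I'll release, back off and measure the lever.

```bash
python3 -m creep '{"translation":[[0,0,0],[0,0,0],[0,0,0],[0,0,0],[0,0,0],[0,0,-15],[0,0,-25],[0,0,-30],[0,0,-30],[0,0,0]],"rotation":[[0,0,0],[0,0,0],[0,0,0],[0,0,0],[0,0,0],[0,0,0],[0,0,0],[0,0,0],[0,0,0],[0,0,0]],"claw":[15,25,35,45,50,50,50,50,50,50]}'
python3 -m creep '{"translation":[[0,-30,0],[0,-40,0],[0,-40,0],[0,-30,0],[0,0,0]],"rotation":[[0,0,0],[0,0,0],[0,0,0],[0,0,0],[0,0,0]],"claw":[50,50,50,50,50]}'
python3 - <<'E'
from h import *
print(sense()["tool_pos"],sense()["ft_force"])
for n in("wrist","scene","top"):
    s=snapshot(n);cv2.imwrite(f"pics/{n}15.png",s["frame"][:,:,::-1])
    if n=="scene":crop(s,240,150,110,75,7,"s15.png")
    if n=="top":crop(s,170,155,100,80,7,"t15.png")
E
```

```text
time: 33.2
tool_pos: [559.6, 88.0, 202.9]
tcp_rot: [179.4, 0.1, 100.6]
ft_force: [0.8, 0.3, 0.2]
finger_gap: 49.9
time: 33.7
tool_pos: [416.0, 61.6, 195.8]
tcp_rot: [-180.0, 0.0, 100.6]
ft_force: [0.4, 0.0, 0.1]
finger_gap: 49.9
[416.04982274  61.62825232 195.8132173 ] [0.36525868 0.01157232 0.1467531 ]
```

View pics/s15.png

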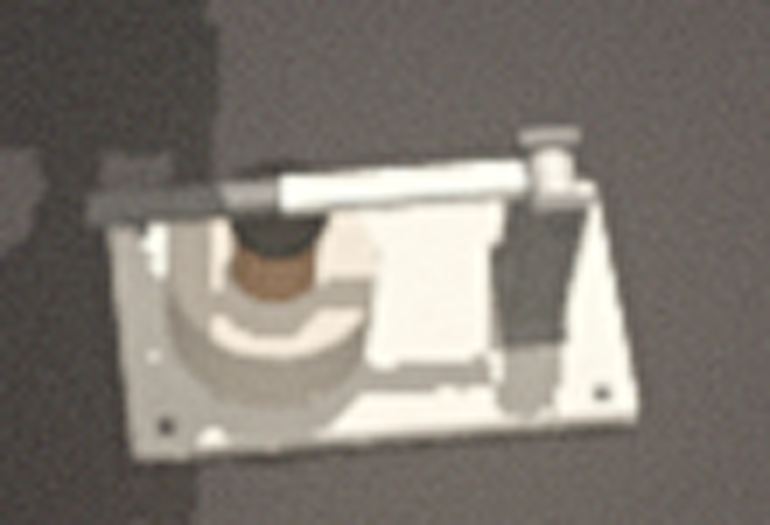

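View pics/t15.png

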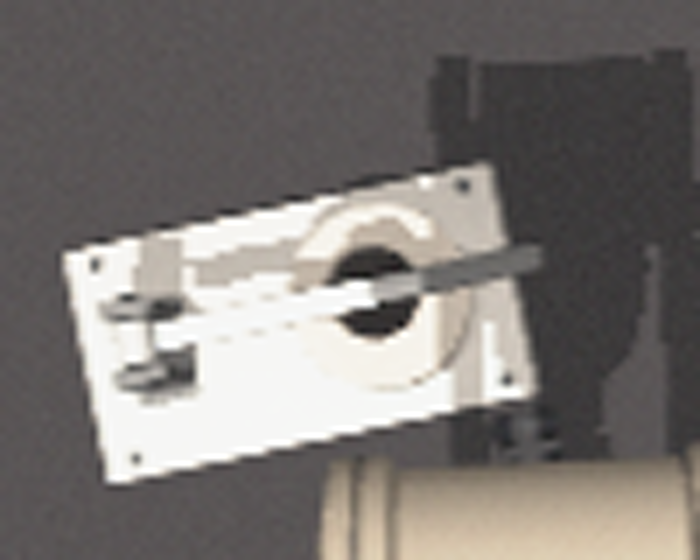

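View pics/wrist15.png

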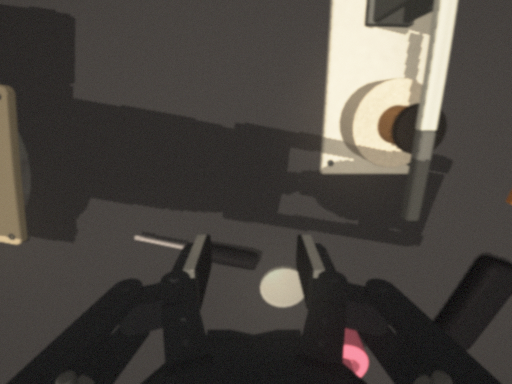

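Run:
```python
from h import *
t=snapshot("top");s=snapshot("scene")
def K(c,k,o): return np.array(c,float)/k+np.array(o)-0.5+0.5/k
a=K([(541,257)],7,(170,155));b=K([(90,206)],7,(240,150))
print("tri",tri(t,a,s,b))
H=np.array([525.2,259.9,108]);u=np.array([.184,-.983,0]);z=np.array([0,0,1])
for th in(-.03,0,.03,.06,.1):
    e=H+196*(np.cos(th)*u+np.sin(th)*z)+4*(-np.sin(th)*u+np.cos(th)*z)
    hb=H+4*z
    print(th,((proj(s,e)-[240,150])*7).round(0),((proj(t,e)-[170,155])*7).round(0),e.round(0))
```

```text
tri (array([560.71914729,  68.09381744, 114.55937591]), [np.float64(0.5954921912964862), np.float64(0.5954921912964609)])
-0.03 [[ 83. 215.]] [[539. 254.]] [561.  67. 106.]
0 [[ 83. 207.]] [[539. 253.]] [561.  67. 112.]
0.03 [[ 84. 200.]] [[538. 253.]] [561.  67. 118.]
0.06 [[ 85. 192.]] [[537. 252.]] [561.  68. 124.]
0.1 [[ 87. 182.]] [[535. 251.]] [561.  69. 132.]
```

The handle end triangulates to (561,68,114.6). A level lever puts it at (561,67,112), so the lever is at about 0.01 rad. One last check is that the bystanders haven't moved, then I'll hand in.

Run:
```python
from h import *
t0=cv2.imread("pics/top0.png");t1=cv2.imread("pics/top15.png");s0=cv2.imread("pics/scene0.png");s1=cv2.imread("pics/scene15.png")
for nm,im0,im1,P in(("top",t0,t1,dict(lens=(298,212),driver=(286,245),case=(289,130),cleaner=(342,133),part=(345,219),dish=(116,232),pink=(325,181))),("scene",s0,s1,dict(lens=(199,175),driver=(218,143),case=(191,259),cleaner=(127,242),part=(150,157),dish=(404,172)))):
    for k,(x,y) in P.items():
        r=cv2.matchTemplate(im1[y-32:y+32,x-32:x+32],im0[y-20:y+20,x-20:x+20],cv2.TM_CCOEFF_NORMED)
        _,v,_,l=cv2.minMaxLoc(r);print(nm,k,round(v,2),l[0]-12,l[1]-12)
    
# roll drum centre on scene/top vs expected
t=snapshot("top");crop(t,205,180,45,40,12,"t16.png")
```

```text
top lens 0.99 0 0
top driver 0.4 0 0
top case 0.99 0 0
top cleaner 1.0 0 0
top part 1.0 0 0
top dish 0.84 0 0
top pink 1.0 0 0
scene lens 1.0 0 0
scene driver 0.88 0 0
scene case 0.96 0 0
scene cleaner 1.0 0 0
scene part 0.99 0 0
scene dish 0.91 0 0
```

View pics/t16.png

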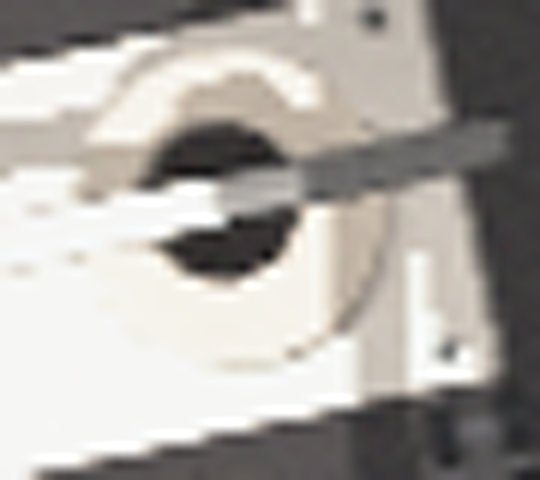

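```bash
python3 -c "
from bench import *
print(sense()['time'],sense()['ft_force']);print(hand_in())"
```

```text
34.0 [ 0.43680059 -0.58492662 -0.26353935]
the job is handed in; nothing more can be done
None
```

The full roll is on the spindle with the lever down on its core, and I handed the job in at 34 s with the gripper open and clear. I swung the lever up to about 1.65 rad, centred and lifted the roll by its core, and lowered it in small steps. Then I brought the lever back down until its pad pressed on the core.

**Last checks**
- **Seating:** the roll's weight came off the wrist at TCP z 66.4 mm, against 66.5 mm expected for sitting on the plate. The final pictures show it sitting around the spindle; I did not measure its tilt separately.
- **Lever:** it met 16 N when the pad pressed on the core. After release its handle end triangulated to z 114.6 mm, or about 0.01 rad, where a level lever would be at 112 mm.
- **Other things on the bench:** template matching showed zero shift for the part-used roll and the other loose things in both views. The screwdriver match in the top view was weak (0.40, probably the arm's shadow), but the scene view gave 0.88 with no shift.

**Disagreements:** the wrist camera put the base plate's near corners about 5 to 7 mm further along y than the other two views did, and I went by those two. The spindle estimates spread by about 2 to 4 mm, but the roll went on without noticeable side force.

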